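# Turn the sample turntable until the thermometer faces front

## Task

The dial thermometer in one of the cured pieces has to be read: with a fingertip on the lobed rim, gently push the white turntable round, in as many pushes as you need, until that dial faces the front, squarely in line with the pointed steel toe of the foot. Touch nothing but the turntable plate: the pieces stay where they lie on it, untouched, nothing is gripped or lifted, and the other things on the table are left alone.

Things in the scene. Friction and masses are not known exactly. Their poses are not given: they have to be found in the camera images.
- carousel: the white plastic turntable plate, like a six-petalled flower, turning both ways without end about its vertical axis. Underside 60 mm, top 78 mm above the table. Origin on the axis at the underside; the thermometer's lobe lies along the plate's own -x. The bearing drags about 2 to 3 N at the rim and the plate stops at once when let go
- lobe_tip (a point): outermost point, at the top face, of the lobe under the thermometer, 178 mm from the axis. The plate's outline: a round core of 125 mm radius plus six equal round lobes of 38 mm radius centred 140 mm from the axis, 60 degrees apart
- pocket (a point): a point at mid-thickness of the plate in one of the six open pockets between neighbouring lobes, 30 degrees on (counter-clockwise from above) from the thermometer's lobe, 165 mm from the axis. A pocket is about 64 mm wide, open outwards, up and down, with nothing in it or under it but the table (or the 10 mm toe): a fingertip can stand in it and push a lobe sideways
- stand: the fixed dark steel foot: a disc of 105 mm radius, 10 mm thick, on the table, with a bearing column of 62 mm radius and a flat pointed toe, 10 mm thick, sticking out to 224 mm from the axis under the plate at the front (robot's side), its point seen from above. Origin on the turntable's axis at the table; its own -x is the front, where the toe points
- probed_piece: the cured sausage piece with the dial thermometer stuck in its outer end (the only one with a thermometer): dark, oval, netted, 95 mm long, 54 mm wide, 48 mm high, lying along a radius on one lobe of the plate, its flat underside resting on the plate. Origin: centre of its underside, 86 mm from the plate's axis; its own -x points outwards
- dial (a point): centre of the face of the dial thermometer in the probed piece: a round white dial with a black rim, 44 mm across that looks outwards and up at 45 degrees, its centre about 138 mm from the axis and 113 mm above the table, its upper edge about 130 mm above the table
- piece_a: loose dark oval cured piece without a thermometer, 95 mm long, 54 mm wide, 48 mm high, lying along a radius on one lobe of the plate, its flat underside resting on the plate. Origin: centre of its underside, 86 mm from the plate's axis; its own -x points outwards
- piece_b: loose dark oval cured piece without a thermometer, with a short wooden-handled sampling needle in its outer end (top 130 mm above the table), 95 mm long, 54 mm wide, 48 mm high, lying along a radius on one lobe of the plate, its flat underside resting on the plate. Origin: centre of its underside, 86 mm from the plate's axis; its own -x points outwards
- piece_c: loose dark oval cured piece without a thermometer, 95 mm long, 54 mm wide, 48 mm high, lying along a radius on one lobe of the plate, its flat underside resting on the plate. Origin: centre of its underside, 86 mm from the plate's axis; its own -x points outwards
- piece_d: loose dark oval cured piece without a thermometer, with a small paper tag on top, 95 mm long, 54 mm wide, 48 mm high, lying along a radius on one lobe of the plate, its flat underside resting on the plate. Origin: centre of its underside, 86 mm from the plate's axis; its own -x points outwards
- piece_e: loose dark oval cured piece without a thermometer, 95 mm long, 54 mm wide, 48 mm high, lying along a radius on one lobe of the plate, its flat underside resting on the plate. Origin: centre of its underside, 86 mm from the plate's axis; its own -x points outwards
- spool: loose spool of twine, 68 mm across, 62 mm high, standing to the left of the turntable; origin at the centre of its underside
- jar: loose glass jar with a steel lid, 64 mm across, 85 mm high; origin at the centre of its underside
- sanitiser: loose white bottle, 72 mm across, 190 mm high; origin at the centre of its underside
- bowl: loose steel bowl, 150 mm across, 55 mm high; origin at the centre of its underside
- brush: loose hand brush lying on the table, about 200 mm long; origin under its middle
- clip_tub: loose open grey tub, 100 x 80 x 50 mm; origin at the centre of its underside
Mind the look-alikes: they are no part of the job. What is shaped like the piece_c but green or purple is not meant.

How it is judged (in metres and radians):
On the way:
1. a fingertip pushes the plate (contact force between the fingers and carousel above 0.3 N), for 0.05 s.
At the end, for the whole second after the job is handed in: The dial's centre is on the toe's side of the axis and within 20 mm sideways (about 8 degrees) of the line from the axis to the toe's point; the plate is at rest; all six pieces lie flat on it within 20 mm of their places (x of dial in the frame of stand below -0.1 m and y of dial in the frame of stand between -0.02 and 0.02 m and angular speed of carousel below 0.05 rad/s and x of probed_piece in the frame of carousel between -0.106 and -0.066 m and y of probed_piece in the frame of carousel between -0.02 and 0.02 m and z of each of probed_piece, piece_a, piece_b, piece_c, piece_d, piece_e in the frame of carousel below 0.025 m and angle between each of probed_piece, piece_a, piece_b, piece_c, piece_d, piece_e's own z axis and vertical below 0.2 rad and x of piece_a in the frame of carousel between -0.063 and -0.023 m and y of piece_a in the frame of carousel between -0.0944782 and -0.0544782 m and x of piece_b in the frame of carousel between 0.023 and 0.063 m and y of piece_b in the frame of carousel between -0.0944782 and -0.0544782 m and x of piece_c in the frame of carousel between 0.066 and 0.106 m and y of piece_c in the frame of carousel between -0.02 and 0.02 m and x of piece_d in the frame of carousel between 0.023 and 0.063 m and y of piece_d in the frame of carousel between 0.0544782 and 0.0944782 m and x of piece_e in the frame of carousel between -0.063 and -0.023 m and y of piece_e in the frame of carousel between 0.0544782 and 0.0944782 m); the robot touches nothing.
It fails at once if a cured piece, the thermometer or the needle is touched (contact force between any of the fingers, the arm and probed_piece above 1 N or contact force between any of the fingers, the arm and piece_a above 1 N or contact force between any of the fingers, the arm and piece_b above 1 N or contact force between any of the fingers, the arm and piece_c above 1 N or contact force between any of the fingers, the arm and piece_d above 1 N or contact force between any of the fingers, the arm and piece_e above 1 N).
It fails at once if a cured piece is lifted off the plate or tipped (z of any of probed_piece, piece_a, piece_b, piece_c, piece_d, piece_e in the frame of carousel above 0.032 m or angle between any of probed_piece, piece_a, piece_b, piece_c, piece_d, piece_e's own z axis and vertical above 0.35 rad).
It fails at once if the plate is flung round (faster than 3 rad/s) (angular speed of carousel above 3 rad/s).
It fails at once if the plate is gripped or struck hard (over 30 N) (contact force between the fingers and carousel above 30 N).
It fails at once if a bystander on the table is moved more than 30 mm (distance of any of spool, jar, sanitiser, bowl, brush, clip_tub from where it was at the start of the episode above 0.03 m).
It also fails if it takes over 58 s, if anything falls off the work surface, if the arm or the gripper's body presses on something with over 40 N, if the wrist force passes 120 N, or if a joint passes its speed limit or range.

## Robot

A 7-joint arm with a two-finger parallel gripper is mounted at the origin on the work surface. World frame = base frame: x ahead of the robot, y to its left, z up, the work surface at z = 0. Lengths are in mm, angles in rad, forces in N, time in s.
With the tool pointing down it reaches from about 400 to 850 mm from the base axis. Payload 6.9 kg.
Tool frame: the origin (TCP) lies between the finger pads; the fingertips stand 17 mm ahead of it and the grasp point (between the pads) lies 2 mm behind it; y points along the fingers, x is the direction in which the jaws open and shut, and the axes are right-handed (so a half turn about y gives the same grasp; the last joint's range is limited). The gripper opens to 85 mm and grips with 20 to 120 N. Pads are 22 mm wide; open, the fingers measure 114 mm over their backs; the gripper's body (76 mm by 85 mm) begins 54 mm behind the grasp point. The pads swing forward as they close: fully open they stand 13 mm farther back than shut.
Start: joints at [-1.175, 0.507, -0.238, 1.5, 0.126, 1.149, -0.155], TCP at [178.619, 598.921, 227.675] pointing down, gripper open.
Joint ranges: [-3.08, 3.08], [-0.24, 2.05], [-1.43, 1.35], [0, 2.5], [-1.52, 4.66], [0.17, 1.96], [-2.89, 2.89]. Speed limits (rad/s): [2.39, 2.39, 3.14, 3.14, 3.14, 3.14, 3.14].

## Interface

Orientations are given as a unit quaternion [w, x, y, z].
In Python, from cell import ctrl, eyes, sign_off gives the robot as it stands.
- The arm moves only by the tool play_rows, never from a script. Its argument "steps" is one flat list of numbers, 7 for each row, row after row: the turn, a rotation vector about the tool's x, y, z in degrees, then the shift along the tool's x, y, z in cm, then the finger opening in cm, from 0 to 8.54. A call has 1 to 20 rows; each row is the pose to reach, as a shift and turn from the pose measured when the call began, along the tool's axes at that moment; what a row does not reach only later rows make up. A row lasts 1/10 s, in which the tool goes at most 50 mm and 8.59 degrees, less where a joint would pass 70% of its speed; a pose out of reach is approached as far as the arm can. A call with a gripper value outside its range is refused whole. The fingers move at their own pace and stop on an object; "force" is the grip in N (left out, the last holds). Time passes only in rows, so rows that repeat a pose let the fingers close. It gives the time, the measured TCP pose, the force and the opening at its end, in the units of the state.
- ctrl.sense(): the state, without advancing time (a new reading comes with each control period).
- eyes.camera(name): name is "side" or "top" or "wrist"; returns the picture (420x560x3 uint8, blue, green, red); there is no depth.
- eyes.camera_model(name): a dict with "fx", "fy", "cx", "cy" (pixels), "eye" and "orientation" of the camera in the world. Camera axes: x right, y down, z forward; pixel columns grow to the right and rows downward; lengths in mm; the calibration is good to about 2 mm. The wrist camera is an equidistant fisheye: a pixel r from the principal point sees the ray r / f radians off the axis. A picture is of the moment at which its call begins: read the wrist's pose just before it. camera_model takes no time and is no camera call; for the wrist camera it gives the pose at the moment of the call.
- sign_off(): hands the job in, once; it reports no verdict.
The state is a dict: "clock": time; "joint_pos": joint angles; "joint_velocities": joint speeds; "effort": joint torques, N m; "position": TCP position; "tool_rot": TCP orientation; "force": force on the tool from outside, world axes, zero at the start; "wrist_torque": the same for the moment, N m; "finger_gap": finger opening in mm.
Only numpy, scipy, OpenCV 4.12 (cv2) and the standard library are available. Lean on these libraries where they do the work, as an engineer would, in place of code of your own. Each camera call takes 0.05 s, during which the arm holds its last target. There are 200 camera calls.

## Working session

There is one attempt and no reset: what is moved stays moved. The work goes in short steps, Python scripts to look and compute and a tool call to move; the robot and the scene stay as the last step left them, time stands still between calls to the robot, and variables do not carry over. Pictures are saved under pics/ and viewed, about 8 in all and at most 12, crops included, and the job is handed in when it is done.

Besides the shell and the picture viewer there is one more tool, called after "Emit:" in YAML: its name, and indented under it one key for each argument. play_rows: Moves the arm, as the interface text tells. Its arguments: {"type":"object","properties":{"steps":{"type":"array","items":{"type":"number"}},"force":{"type":"number"}},"required":["steps"]}

```bash
mkdir -p pics
python3 - <<'E'
from cell import ctrl,eyes
import cv2,json
s=ctrl.sense();print({k:s[k] for k in("clock","position","tool_rot","finger_gap","force")})
for n in("top","side"):
    cv2.imwrite(f"pics/{n}0.png",eyes.camera(n)); print(n,eyes.camera_model(n))
E
```

```text
{'clock': 0.0, 'position': array([178.51708043, 598.41057384, 226.83137913]), 'tool_rot': array([-0.56655831,  0.56733386,  0.42207956, -0.42307543]), 'finger_gap': 85.72876635263493, 'force': array([ 0.29323953, -0.56549299, -0.57325497])}
top {'fx': 484.2781715386994, 'fy': 484.2781715386994, 'cx': 274.9033368365368, 'cy': 211.14043119817686, 'eye': array([ 406.34134363,   95.2474715 , 1725.42305914]), 'orientation': array([-0.0279536 ,  0.70922414, -0.70330694,  0.03973756])}
side {'fx': 532.9663185247701, 'fy': 532.9663185247701, 'cx': 271.17123434237857, 'cy': 219.3253554710269, 'eye': array([ -180.61976015, -1069.82516982,   949.5027473 ]), 'orientation': array([-0.46929318,  0.8383109 , -0.24517703,  0.12994987])}
```

View pics/top0.png

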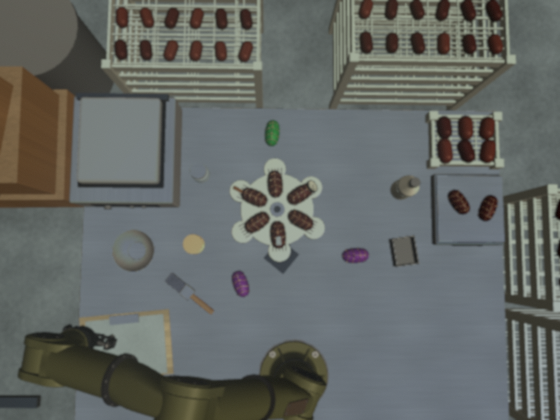

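View pics/side0.png

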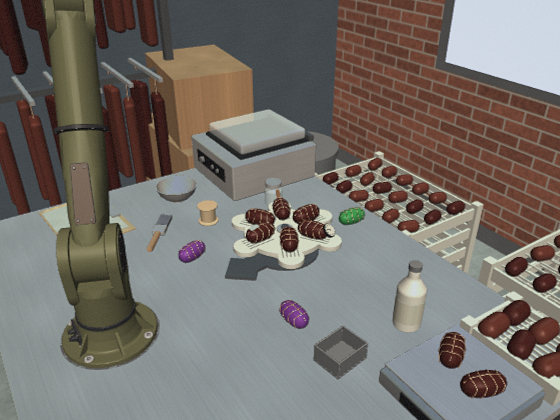

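Top: the plate is centred near (278,209), with the toe tip near (283,272). Side: a white dial seems to be at about (330,231). Next I'll zoom in and measure.

```bash
cat > h.py <<'E'
import numpy as np,cv2
from cell import ctrl,eyes
from scipy.spatial.transform import Rotation as R
def rot(q): return R.from_quat(np.roll(q,-1)).as_matrix()
def cast(m,px,z):
    px=np.atleast_2d(px).astype(float)
    d=np.c_[(px[:,0]-m['cx'])/m['fx'],(px[:,1]-m['cy'])/m['fy'],np.ones(len(px))]@rot(m['orientation']).T
    return m['eye']+d*((z-m['eye'][2])/d[:,2])[:,None]
def proj(m,p):
    c=(np.atleast_2d(p)-m['eye'])@rot(m['orientation'])
    return np.c_[m['fx']*c[:,0]/c[:,2]+m['cx'],m['fy']*c[:,1]/c[:,2]+m['cy']]
def lobes(img,m,lo=110):
    """plate: fit axis and lobe phase from the white mask outline (z=78)"""
    hsv=cv2.cvtColor(img,cv2.COLOR_BGR2HSV)
    mask=((hsv[...,2]>lo)&(hsv[...,1]<75)).astype(np.uint8)
    mask[:150]=0;mask[275:]=0;mask[:,:222]=0;mask[:,335:]=0
    cs,_=cv2.findContours(mask,cv2.RETR_EXTERNAL,cv2.CHAIN_APPROX_NONE)
    c=max(cs,key=cv2.contourArea)
    return mask,c[:,0,:]
E
python3 - <<'E'
from h import *
t=cv2.imread('pics/top0.png');s=cv2.imread('pics/side0.png');m=eyes.camera_model('top')
mask,c=lobes(t,m,130)
P=cast(m,c,78)[:,:2]
from scipy.optimize import least_squares
def outl(a): # outline radius
    k=(a+np.pi/6)%(np.pi/3)-np.pi/6
    q=38**2-(140*np.sin(k))**2
    return np.maximum(125,np.where(q>0,140*np.cos(k)+np.sqrt(np.maximum(q,0)),0))
def f(v):
    d=P-v[:2];a=np.arctan2(d[:,1],d[:,0]);return np.hypot(*d.T)-outl(a-v[2])
b=min((least_squares(f,[*P.mean(0),np.radians(x)],loss='soft_l1',f_scale=3) for x in range(-30,30,10)),key=lambda r:r.cost)
print('axis',b.x[:2],'phase',np.degrees(b.x[2])%60,'rms',np.sqrt(np.mean(f(b.x)**2)),len(P),cv2.contourArea(c))
print('hsv plate/table/toe',[cv2.cvtColor(t,cv2.COLOR_BGR2HSV)[y,x] for x,y in((278,250),(274,165),(330,270),(283,264))])
print('toe guess',cast(m,[[283,272]],10))
A=cv2.resize(t[145:285,215:345],None,fx=4,fy=4,interpolation=cv2.INTER_CUBIC)
B=cv2.resize(s[185:285,220:350],None,fx=4,fy=4,interpolation=cv2.INTER_CUBIC)
A=cv2.resize(A,(390,420));B=cv2.resize(B,(400,308))
o=np.zeros((420,792,3),np.uint8);o[:,:390]=A;o[:308,392:]=B;cv2.imwrite('pics/z1.png',o)
E
```

```text
axis [572.61673993  61.67993654] phase 3.59880233495741 rms 5.347195101821924 345 5894.5
hsv plate/table/toe [array([ 53,  19, 158], dtype=uint8), array([ 48,  25, 173], dtype=uint8), array([102,  28, 120], dtype=uint8), array([104,  40,  70], dtype=uint8)]
toe guess [[356.46560495  37.1388039   10.        ]]
```

View pics/z1.png

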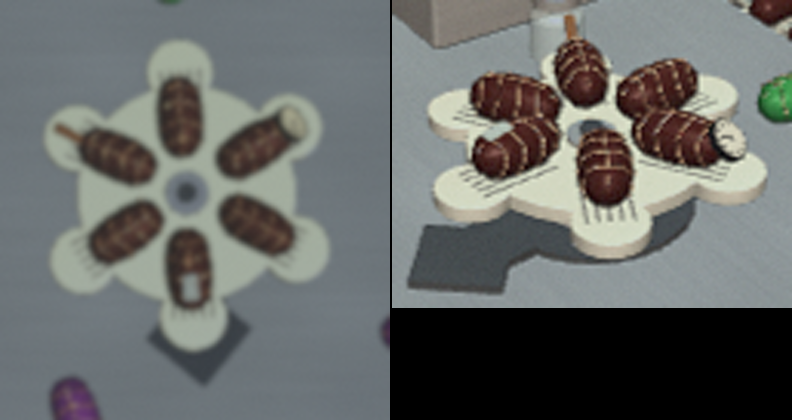

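The dial is on the upper-right lobe in the top view, near (312,186), at a world angle of about 304°. The tagged piece sits over the toe, whose tip is near (284,273). I need to turn the plate about 117° clockwise with a finger in the pocket at about 334°.

```bash
cat >> h.py <<'E'
from scipy.optimize import least_squares
def outl(a):
    k=(a+np.pi/6)%(np.pi/3)-np.pi/6
    q=38**2-(140*np.sin(k))**2
    return np.maximum(125,np.where(q>0,140*np.cos(k)+np.sqrt(np.maximum(q,0)),0))
def plate(P,ax=None):
    def f(v):
        d=P-(v[:2] if ax is None else ax);a=np.arctan2(d[:,1],d[:,0]);return np.hypot(*d.T)-outl(a-v[2])
    b=min((least_squares(f,[*P.mean(0),np.radians(x)],loss='soft_l1',f_scale=2) for x in range(-30,30,10)),key=lambda r:r.cost)
    return b.x[:2],np.degrees(b.x[2])%60,np.median(np.abs(f(b.x)))
E
python3 - <<'E'
from h import *
t=cv2.imread('pics/top0.png');m=eyes.camera_model('top')
for lo in(130,138,146):
    mask,c=lobes(t,m,lo);print(lo,plate(cast(m,c,78)[:,:2]))
print('hub',cast(m,[[277.3,209]],80))
v=t.max(2)  # toe: dark grey, low saturation
hsv=cv2.cvtColor(t,cv2.COLOR_BGR2HSV)
k=((hsv[...,2]<95)&(hsv[...,0]>85)).astype(np.uint8);k[:245]=0;k[278:]=0;k[:,:258]=0;k[:,305:]=0
cs,_=cv2.findContours(k,0,cv2.CHAIN_APPROX_NONE);c=max(cs,key=cv2.contourArea)[:,0]
W=cast(m,c,10)[:,:2];print('toe px ext',c[c[:,0].argmin()],c[c[:,0].argmax()],c[c[:,1].argmax()])
l,r,b=c[c[:,0].argmin()],c[c[:,0].argmax()],c[c[:,1].argmax()]
print('L,R,tip',cast(m,[l,r,b],10)[:,:2])
def edge(p,q):
    s=[w for w in c if min(p[0],q[0])+3<w[0]<max(p[0],q[0])-3 and np.cross(q-p,w-p)*np.sign(p[0]-q[0])<=0.0+25*0 or False]
    s=[w for w in c if min(p[0],q[0])+3<w[0]<max(p[0],q[0])-3 and abs(np.cross((q-p)/np.linalg.norm(q-p),w-p))<2.5]
    return cv2.fitLine(cast(m,s,10)[:,:2].astype(np.float32),cv2.DIST_HUBER,0,.01,.01).ravel()
a,e=edge(l,b),edge(r,b)
s=np.linalg.solve(np.c_[a[:2],-e[:2]],e[2:]-a[2:]);print('tip',a[2:]+s[0]*a[:2],'dirs',np.degrees(np.arctan2(a[1],a[0])),np.degrees(np.arctan2(e[1],e[0])))
st=ctrl.sense();print(np.round(rot(st['tool_rot']),3))
E
```

```text
130 (array([572.54332571,  62.04557311]), np.float64(3.5930308868019765), np.float64(1.36533939161977))
138 (array([572.67592925,  61.66634716]), np.float64(3.5187977368649475), np.float64(2.2016685398555182))
146 (array([571.82659536,  61.52056845]), np.float64(2.973046758864587), np.float64(3.8136197612208775))
hub [[571.95084956  60.26013417  80.        ]]
toe px ext [264 257] [297 255] [281 272]
L,R,tip [[408.48553872 104.46562591]
 [416.39943368 -11.9610411 ]
 [356.41590508  44.17634798]]
tip [349.68356   40.822933] dirs 45.627003 -38.22944
[[ 0.286 -0.    -0.958]
 [ 0.958 -0.002  0.286]
 [-0.002 -1.    -0.   ]]<stdin>:14: DeprecationWarning: Arrays of 2-dimensional vectors are deprecated. Use arrays of 3-dimensional vectors instead. (deprecated in NumPy 2.0)
<stdin>:15: DeprecationWarning: Arrays of 2-dimensional vectors are deprecated. Use arrays of 3-dimensional vectors instead. (deprecated in NumPy 2.0)
```

Axis is about (572.5, 62), lobe phase 3.5° (so the dial is at 303.5°), and the toe direction is about 185.3°. Moving high with the fingers shut to above the pocket at 333.5°.

Emit:
play_rows:
  steps: [0,0,0,0,-3,0,0,0,0,0,-2.2,-4,-3.5,0,0,0,0,-4.4,-4,-7,0,0,0,0,-6.6,-4,-10.5,0,0,0,0,-8.8,-4,-14,0,0,0,0,-11,-4,-17.5,0,0,0,0,-13.2,-4,-21,0,0,0,0,-15.4,-4,-24.5,0,0,0,0,-17.6,-4,-28,0,0,0,0,-20,-4,-32,0,0,0,0,-22.4,-4,-36,0,0,0,0,-24.8,-4,-40,0,0,0,0,-27.2,-4,-44,0,0,0,0,-29.6,-4,-48,0,0,0,0,-32,-4,-52,0,0,0,0,-34.4,-4,-56,0,0,0,0,-36.8,-4,-60,0,0,0,0,-39,-4,-63.5,0,0,0,0,-41,-4,-67,0,0,0,0,-43,-4,-69.3,0]
  force: 20

```text
clock: 2.1
position: [721.0, -13.8, 266.3]
tool_rot: [-0.567, 0.567, 0.421, -0.423]
force: [0.8, 0.4, -0.9]
finger_gap: -0.1
```

Run:
```python
from h import *
s=ctrl.sense();print(s['clock'],s['position'],np.round(rot(s['tool_rot']),3),s['finger_gap'],np.round(s['joint_pos'],2))
a=eyes.camera('wrist');b=eyes.camera('top')
cv2.imwrite('pics/w1.png',np.hstack([cv2.resize(a,(400,300)),cv2.resize(b[130:310,180:420],(400,300))]))
```

```text
2.1 [720.99339715 -13.76262275 266.32751768] [[ 0.287 -0.002 -0.958]
 [ 0.958 -0.002  0.287]
 [-0.002 -1.     0.001]] -0.13948632040316777 [ 0.01  0.64 -0.06  1.13  0.04  1.37  1.24]
```

View pics/w1.png

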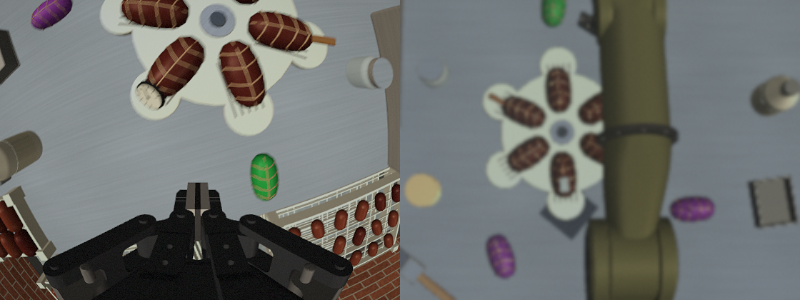

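The wrist view (left) shows the dial piece at (150,95), and the shut fingertips are above the pocket beyond it. The right half shows the arm covering that side of the plate in the top view. Descending into the pocket.

Emit:
play_rows:
  steps: [0,0,0,0.3,3,0.6,0,0,0,0,0.3,6,0.6,0,0,0,0,0.3,9,0.6,0,0,0,0,0.3,12,0.6,0,0,0,0,0.3,14,0.6,0,0,0,0,0.3,16,0.6,0,0,0,0,0.3,17.4,0.6,0,0,0,0,0.3,18.2,0.6,0,0,0,0,0.3,18.2,0.6,0]

```text
clock: 3.1
position: [714.9, -13.9, 82.5]
tool_rot: [-0.568, 0.569, 0.418, -0.423]
force: [-0.1, -0.8, 0.9]
finger_gap: 0.3
```

Run:
```python
from h import *
s=ctrl.sense();print(s['clock'],s['position'],s['force'])
a=eyes.camera('side')
cv2.imwrite('pics/s1.png',cv2.resize(a[120:300,200:400],None,fx=3,fy=3,interpolation=cv2.INTER_CUBIC))
T=rot(s['tool_rot']);p0=s['position'];ax=np.array([572.5,62]);r=160
a0=np.degrees(np.arctan2(*(p0[:2]-ax)[::-1]))%360;print('a0',a0)
for a in np.arange(a0,a0-62,-3):
    w=np.r_[ax+r*np.array([np.cos(np.radians(a)),np.sin(np.radians(a))]),84]
    print(round(a,1),np.round(T.T@(w-p0)/10,1))
```

```text
3.1 [714.94720199 -13.91271969  82.51062293] [-0.0697791  -0.81536787  0.87134403]
a0 331.9460301525078
331.9 [ 0.  -0.1  0.1]
328.9 [-0.8 -0.1  0.3]
325.9 [-1.6 -0.1  0.5]
322.9 [-2.4 -0.1  0.8]
319.9 [-3.2 -0.1  1.1]
316.9 [-3.9 -0.1  1.5]
313.9 [-4.7 -0.1  1.9]
310.9 [-5.4 -0.1  2.3]
307.9 [-6.1 -0.1  2.7]
304.9 [-6.8 -0.1  3.2]
301.9 [-7.4 -0.1  3.8]
298.9 [-8.  -0.1  4.3]
295.9 [-8.6 -0.1  4.9]
292.9 [-9.2 -0.1  5.6]
289.9 [-9.7 -0.1  6.2]
286.9 [-10.2  -0.1   6.9]
283.9 [-10.6  -0.1   7.6]
280.9 [-11.   -0.1   8.3]
277.9 [-11.4  -0.1   9.1]
274.9 [-11.7  -0.1   9.9]
271.9 [-12.   -0.   10.7]
```

View pics/s1.png

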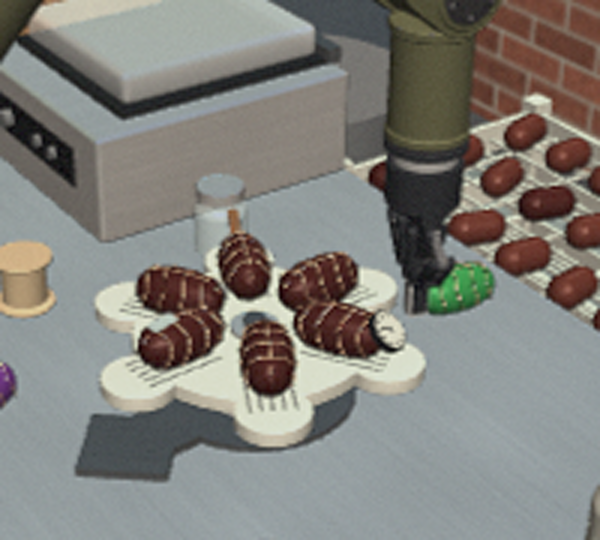

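The fingertip stands in the pocket at about (415,300) in the crop, clear of the dial at (388,330). First 60° sweep:

Emit:
play_rows:
  steps: [0,0,0,-0.8,-0.1,0.3,0,0,0,0,-1.6,-0.1,0.5,0,0,0,0,-2.4,-0.1,0.8,0,0,0,0,-3.2,-0.1,1.1,0,0,0,0,-3.9,-0.1,1.5,0,0,0,0,-4.7,-0.1,1.9,0,0,0,0,-5.4,-0.1,2.3,0,0,0,0,-6.1,-0.1,2.7,0,0,0,0,-6.8,-0.1,3.2,0,0,0,0,-7.4,-0.1,3.8,0,0,0,0,-8.0,-0.1,4.3,0,0,0,0,-8.6,-0.1,4.9,0,0,0,0,-9.2,-0.1,5.6,0,0,0,0,-9.7,-0.1,6.2,0,0,0,0,-10.2,-0.1,6.9,0,0,0,0,-10.6,-0.1,7.6,0,0,0,0,-11,-0.1,8.3,0,0,0,0,-11.4,-0.1,9.1,0,0,0,0,-11.7,-0.1,9.9,0,0,0,0,-12,-0.1,10.7,0]

```text
clock: 5.15
position: [577.4, -97.5, 85.4]
tool_rot: [-0.567, 0.569, 0.419, -0.423]
force: [-0.5, 1.2, 0.5]
finger_gap: -0.2
```

Run:
```python
from h import *
s=ctrl.sense();print(s['clock'],s['position'],s['force'],np.round(s['joint_pos'],2))
T=rot(s['tool_rot']);p0=s['position'];ax=np.array([572.5,62]);r=160
a0=np.degrees(np.arctan2(*(p0[:2]-ax)[::-1]))%360;print('a0',a0,np.hypot(*(p0[:2]-ax)))
t=eyes.camera('top');m=eyes.camera_model('top');cv2.imwrite('pics/t2.png',np.hstack([cv2.resize(t[130:310,180:420],(400,300)),cv2.resize(eyes.camera('side')[120:300,200:440],(400,300))]))
for a in np.arange(a0,a0-62,-3):
    w=np.r_[ax+r*np.array([np.cos(np.radians(a)),np.sin(np.radians(a))]),84]
    print(round(a,1),np.round(T.T@(w-p0)/10,1))
```

```text
5.15 [577.42011752 -97.46639861  85.39524114] [-0.4605729   1.15828649  0.51121951] [ 0.16  0.59 -0.07  1.79  0.06  0.77  1.34]
a0 271.7672222493154 159.54228230303633
271.8 [-0.   0.1 -0. ]
268.8 [-0.3  0.1  0.8]
265.8 [-0.5  0.1  1.6]
262.8 [-0.7  0.1  2.4]
259.8 [-0.8  0.1  3.2]
256.8 [-0.9  0.1  4.1]
253.8 [-0.9  0.1  4.9]
250.8 [-0.9  0.2  5.8]
247.8 [-0.8  0.2  6.6]
244.8 [-0.7  0.2  7.4]
241.8 [-0.6  0.2  8.2]
238.8 [-0.4  0.2  9.1]
235.8 [-0.2  0.2  9.9]
232.8 [ 0.1  0.2 10.7]
229.8 [ 0.4  0.1 11.4]
226.8 [ 0.8  0.1 12.2]
223.8 [ 1.1  0.1 12.9]
220.8 [ 1.6  0.1 13.7]
217.8 [ 2.   0.1 14.4]
214.8 [ 2.5  0.1 15. ]
211.8 [ 3.1  0.1 15.7]
```

View pics/t2.png

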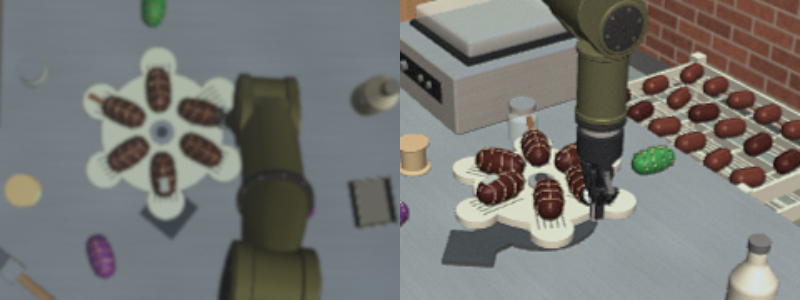

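The plate has apparently not turned: the tag is still at the front at (163,183), and the needle is still upper left. I'll check the fingertip height against the side view.

Run:
```python
from h import *
m=eyes.camera_model('side')
for p in((714.9,-13.9),(577.4,-97.5)):
    for z in(55,65,75,85,95,105): print(p,z,proj(m,[[*p,z]]).round(1))
for a in (303.5,):
    a=np.radians(a);print('lobe tip, dial',proj(m,[[572.5+178*np.cos(a),62+178*np.sin(a),78],[572.5+138*np.cos(a),62+138*np.sin(a),113]]).round(1))
a=eyes.camera('side');cv2.imwrite('pics/s3.png',cv2.resize(a[190:280,270:390],None,fx=6,fy=6,interpolation=cv2.INTER_CUBIC))
t=eyes.camera('top');mt=eyes.camera_model('top');mask,c=lobes(t,mt,130);P=cast(mt,c,78)[:,:2]
P=P[P[:,1]>30];print(plate(P,np.array([572.5,62])))
```

```text
(714.9, -13.9) 55 [[338.2 231.7]]
(714.9, -13.9) 65 [[338.4 229. ]]
(714.9, -13.9) 75 [[338.6 226.2]]
(714.9, -13.9) 85 [[338.8 223.5]]
(714.9, -13.9) 95 [[338.9 220.7]]
(714.9, -13.9) 105 [[339.1 217.8]]
(577.4, -97.5) 55 [[318.4 259.7]]
(577.4, -97.5) 65 [[318.5 256.8]]
(577.4, -97.5) 75 [[318.6 253.9]]
(577.4, -97.5) 85 [[318.7 251. ]]
(577.4, -97.5) 95 [[318.8 248.1]]
(577.4, -97.5) 105 [[319.  245.1]]
lobe tip, dial [[342.2 241. ]
 [329.7 228. ]]
(array([598.73722656, 146.11351748]), np.float64(41.90798762255872), np.float64(43.359292489446304))
```

View pics/s3.png

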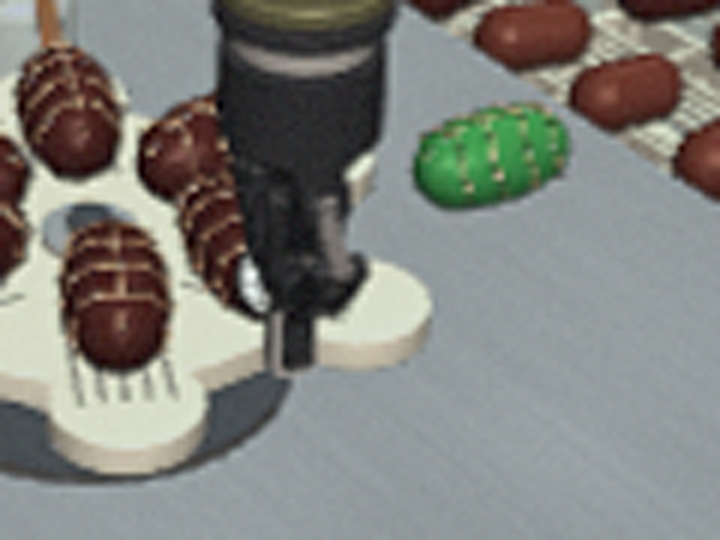

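The fingertip was riding about 15–20 mm higher than the stated 17 mm offset implies. It passed over the lobe, and the dial now shows at crop (255,285), so it seems to have been nudged. I'll back off outward, lift clear and measure properly.

Emit:
play_rows:
  steps: [0,0,0,-0.8,0,-0.8,0,0,0,0,-1.6,0,-1.5,0,0,0,0,-2.4,0,-2.3,0,0,0,0,-4,0,-3,0,0,0,0,-7,0,-4,0,0,0,0,-7,-4,-4,0,0,0,0,-7,-8,-4,0,0,0,0,-7,-12,-4,0,0,0,0,-7,-16,-4,0,0,0,0,-7,-20,-4,0,0,0,0,-11,-20,-3,0,0,0,0,-15,-20,-2,0,0,0,0,-19,-20,-1,0,0,0,0,-23,-20,0,0,0,0,0,-23,-20,0,0]

```text
clock: 6.85
position: [506.4, -325.0, 287.0]
tool_rot: [-0.569, 0.572, 0.414, -0.421]
force: [-0.2, 0.2, 0.5]
finger_gap: 0.2
```

Run:
```python
from h import *
s=ctrl.sense();print(s['clock'],s['position'])
t=eyes.camera('top');a=eyes.camera('side');mt=eyes.camera_model('top')
cv2.imwrite('pics/top4.png',t);cv2.imwrite('pics/side4.png',a)
mask,c=lobes(t,mt,130);print(plate(cast(mt,c,78)[:,:2]))
A=cv2.resize(t[145:285,215:345],(390,420),interpolation=cv2.INTER_CUBIC)
B=cv2.resize(a[185:285,220:350],(400,308),interpolation=cv2.INTER_CUBIC)
o=np.zeros((420,792,3),np.uint8);o[:,:390]=A;o[:308,392:]=B;cv2.imwrite('pics/z4.png',o)
```

```text
6.85 [ 506.44656917 -324.95845682  286.98326286]
(array([577.04166637,  64.44108589]), np.float64(4.573581148628884), np.float64(18.096856843313105))
```

View pics/z4.png

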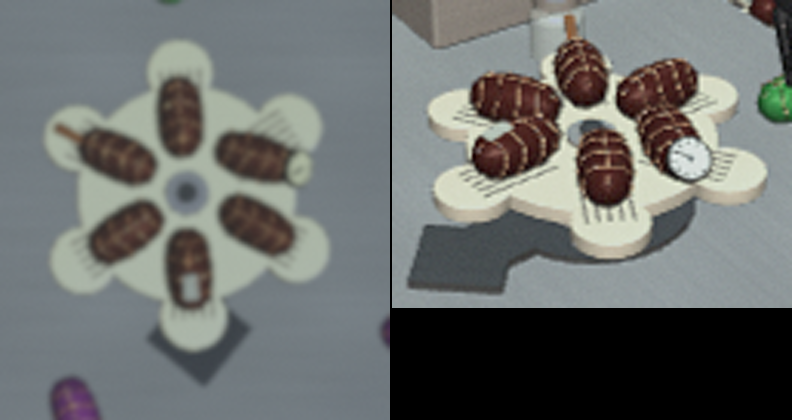

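The plate hasn't moved, but the finger yawed the probed piece on it: its dial is now at crop (299,168) in the top view and (688,158) in the side view. The fingertip really rides near TCP height. From here I'll touch only the plate, and push from a pocket away from the dial. First, the current dial and piece positions.

```bash
cat >> h.py <<'E'
AX=np.array([572.5,62.]);TOE=185.3
def tri(pt,ps):
    """least squares point seen at pt in top and ps in side"""
    A=[];b=[]
    for n,p in(('top',pt),('side',ps)):
        m=eyes.camera_model(n);d=cast(m,[p],0)[0]-m['eye'];d/=np.linalg.norm(d);Q=np.eye(3)-np.outer(d,d);A.append(Q);b.append(Q@m['eye'])
    return np.linalg.lstsq(np.vstack(A),np.hstack(b),rcond=None)[0]
def arc(s,r,z,end,step):
    T=rot(s['tool_rot']);p0=s['position'];d=p0[:2]-AX
    a0=np.degrees(np.arctan2(d[1],d[0]))%360;print('a0',a0.round(1),'r',np.hypot(*d).round(1))
    for a in np.arange(a0,end-.01,-step):
        w=np.r_[AX+r*np.array([np.cos(np.radians(a)),np.sin(np.radians(a))]),z]
        print(round(a,1),(T.T@(w-p0)/10).round(1))
E
python3 - <<'E'
from h import *
t=cv2.imread('pics/top4.png');mt=eyes.camera_model('top')
mask,c=lobes(t,mt,130);P=cast(mt,c,78)[:,:2]
r=np.hypot(*(P-AX).T);P=P[(r>118)&(r<185)];print('plate',plate(P),plate(P,AX))
pt=np.array([215+299/3,145+168/3]);ps=np.array([220+(688-392)/3.077,185+158/3.08])
D=tri(pt,ps);print('dial',D)
d=D[:2]-AX;print('dial ang',np.degrees(np.arctan2(d[1],d[0]))%360,np.hypot(*d))
# piece centroid by dark red mask at mid height
for nm in('top0','top4'):
    im=cv2.imread(f'pics/{nm}.png');h=cv2.cvtColor(im,cv2.COLOR_BGR2HSV)
    k=((h[...,2]<120)&((h[...,0]<20)|(h[...,0]>165))&(h[...,1]>50)).astype(np.uint8)
    n,l,st,ce=cv2.connectedComponentsWithStats(k)
    for i in range(1,n):
        if st[i,4]>150 and 230<ce[i,0]<330 and 160<ce[i,1]<260:
            w=cast(mt,[ce[i]],102)[0,:2]-AX;ph=np.radians(303.5)
            print(nm,st[i,4],ce[i].round(1),'r',np.hypot(*w).round(1),'ang',(np.degrees(np.arctan2(w[1],w[0]))%360).round(1))
s=ctrl.sense();T=rot(s['tool_rot'])
for r_ in(165,):
    w=np.r_[AX+r_*np.array([np.cos(np.radians(213.5)),np.sin(np.radians(213.5))]),s['position'][2]];print('to pocket',w,T.T@(w-s['position'])/10)
E
```

```text
plate (array([573.26291314,  62.58920235]), np.float64(3.3408372181008565), np.float64(5.065415429836335)) (array([575.85097599,  75.14770676]), np.float64(3.502948314570702), np.float64(4.858961428679109))
dial [595.32277856 -63.48097152 109.54993941]
dial ang 280.3084073699789 127.53961515467819
top0 255 [275.1 183.5] r 84.1 ang 4.7
top0 251 [299.2 194.1] r 89.4 ang 302.8
top0 284 [252.6 196.1] r 91.8 ang 63.9
top0 264 [300.5 219.6] r 88.2 ang 244.5
top0 268 [256.9 222. ] r 82.0 ang 125.2
top0 192 [278.1 232. ] r 80.4 ang 183.2
top4 250 [275.  183.5] r 84.1 ang 4.8
top4 279 [253.  196.2] r 90.5 ang 63.8
top4 247 [299.1 196.8] r 84.6 ang 297.8
top4 262 [300.5 219.5] r 88.1 ang 244.7
top4 266 [256.9 222.1] r 82.3 ang 125.3
top4 185 [278.  231.7] r 79.4 ang 183.1
to pocket [434.90883936 -29.06960258 286.82239691] [25.43454256 -0.13855041 15.78425065]
```

The dial centre is at angle 280°, r=128, and the piece's origin has shifted about 8 mm, within tolerance. I need about −95° of plate rotation. I'll use the pocket at 213.5°, away from the dial.

Emit:
play_rows:
  steps: [0,0,0,3,0,2,0,0,0,0,6,0,4,0,0,0,0,9.5,0,6,0,0,0,0,13,0,8,0,0,0,0,16.5,0,10.5,0,0,0,0,20,0,13,0,0,0,0,23,0,15,0,0,0,0,25,0,16.1,0,0,0,0,25,3,16.1,0,0,0,0,25,6,16.1,0,0,0,0,25,9,16.1,0,0,0,0,25,12,16.1,0,0,0,0,25,14,16.1,0,0,0,0,25,16,16.1,0,0,0,0,25,16,16.1,0]

```text
clock: 8.45
position: [429.2, -32.1, 123.7]
tool_rot: [0.569, -0.569, -0.417, 0.423]
force: [0.2, -0.7, 0.8]
finger_gap: 0.0
```

Run:
```python
from h import *
s=ctrl.sense();print(s['clock'],s['position'],np.round(s['joint_pos'],2))
a=eyes.camera('side');m=eyes.camera_model('side');x,y=s['position'][:2];print([proj(m,[[x,y,z]]).round(1).tolist() for z in(60,90,110,130,145,165)])
cv2.imwrite('pics/s5.png',cv2.resize(a[160:290,210:350],None,fx=4,fy=4,interpolation=cv2.INTER_CUBIC))
arc(s,170,62,s['position'][2]*0+206,3)
```

```text
8.45 [429.16114081 -32.1084168  123.67264417] [ 0.13  0.35 -0.16  2.13  0.09  0.68  1.18]
[[[261.7, 263.8]], [[261.5, 255.0]], [[261.4, 249.1]], [[261.2, 243.1]], [[261.1, 238.5]], [[260.9, 232.4]]]
a0 213.3 r 171.5
213.3 [ 0.2  6.2 -0.1]
210.3 [0.7 6.2 0.5]
207.3 [1.4 6.2 1.2]
```

View pics/s5.png

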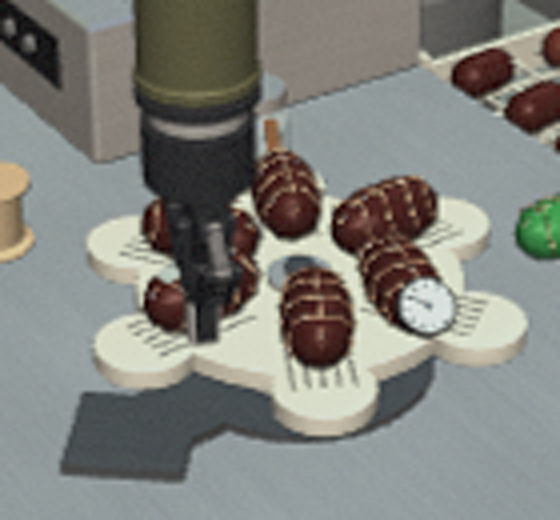

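The finger bottom at crop (203,342) corresponds to z≈123–128 with the TCP at 124. So the shut tips are at TCP height, not 17 mm ahead of it. The tip is correctly over the pocket. Descending to TCP z≈62.

Emit:
play_rows:
  steps: [0,0,0,0.2,2,-0.1,0,0,0,0,0.2,3.5,-0.1,0,0,0,0,0.2,5,-0.1,0,0,0,0,0.2,6.2,-0.1,0,0,0,0,0.2,6.2,-0.1,0]

```text
clock: 9.0
position: [431.4, -30.5, 62.9]
tool_rot: [-0.568, 0.569, 0.418, -0.423]
force: [0.3, -0.3, 0.3]
finger_gap: 0.3
```

Run:
```python
from h import *
s=ctrl.sense();print(s['clock'],s['position'],s['force'])
arc(s,168,62,156,3)
```

```text
9.0 [431.41563619 -30.48460682  62.92015931] [ 0.33665304 -0.3450878   0.32764374]
a0 213.2 r 168.7
213.2 [ 0.1  0.1 -0. ]
210.2 [0.6 0.1 0.6]
207.2 [1.2 0.1 1.2]
204.2 [1.9 0.1 1.8]
201.2 [2.6 0.1 2.4]
198.2 [3.3 0.1 2.9]
195.2 [4.  0.1 3.4]
192.2 [4.8 0.1 3.9]
189.2 [5.5 0.1 4.3]
186.2 [6.3 0.1 4.7]
183.2 [7.2 0.1 5. ]
180.2 [8.  0.1 5.3]
177.2 [8.8 0.1 5.5]
174.2 [9.7 0.1 5.7]
171.2 [10.6  0.1  5.8]
168.2 [11.4  0.   6. ]
165.2 [12.3  0.   6. ]
162.2 [13.2  0.   6. ]
159.2 [14.1  0.   6. ]
156.2 [14.9  0.   5.9]
```

Push about 30° first, then check.

Emit:
play_rows:
  steps: [0,0,0,0.6,0.1,0.6,0,0,0,0,1.2,0.1,1.2,0,0,0,0,1.9,0.1,1.8,0,0,0,0,2.6,0.1,2.4,0,0,0,0,3.3,0.1,2.9,0,0,0,0,4,0.1,3.4,0,0,0,0,4.8,0.1,3.9,0,0,0,0,5.5,0.1,4.3,0,0,0,0,6.3,0.1,4.7,0,0,0,0,7.2,0.1,5,0]

```text
clock: 10.0
position: [404.2, 53.5, 61.6]
tool_rot: [-0.569, 0.569, 0.418, -0.423]
force: [0.1, -2.8, 0.1]
finger_gap: -0.1
```

Run:
```python
from h import *
s=ctrl.sense();print(s['clock'],s['position'],s['force'])
a=eyes.camera('side');t=eyes.camera('top')
A=cv2.resize(t[145:285,215:345],(390,420),interpolation=cv2.INTER_CUBIC)
B=cv2.resize(a[185:285,220:350],(400,308),interpolation=cv2.INTER_CUBIC)
o=np.zeros((420,792,3),np.uint8);o[:,:390]=A;o[:308,392:]=B;cv2.imwrite('pics/z6.png',o)
arc(s,168,62,105,3.5)
```

```text
10.0 [404.22134671  53.5207892   61.55713817] [ 0.12695229 -2.8204534   0.12405703]
a0 182.9 r 168.5
182.9 [ 0. -0. -0.]
179.4 [ 1.  -0.   0.3]
175.9 [ 2.  -0.1  0.5]
172.4 [ 3.  -0.1  0.7]
168.9 [ 4.  -0.1  0.9]
165.4 [ 5.  -0.1  0.9]
161.9 [ 6.1 -0.1  1. ]
158.4 [ 7.1 -0.1  0.9]
154.9 [ 8.1 -0.1  0.8]
151.4 [ 9.1 -0.1  0.6]
147.9 [10.1 -0.1  0.4]
144.4 [11.1 -0.1  0.1]
140.9 [12.1 -0.1 -0.3]
137.4 [13.  -0.1 -0.7]
133.9 [13.9 -0.1 -1.2]
130.4 [14.8 -0.1 -1.7]
126.9 [15.6 -0.2 -2.3]
123.4 [16.4 -0.2 -2.9]
119.9 [17.2 -0.2 -3.6]
116.4 [17.9 -0.2 -4.3]
112.9 [18.6 -0.2 -5. ]
109.4 [19.3 -0.2 -5.9]
105.9 [19.8 -0.2 -6.7]
```

View pics/z6.png

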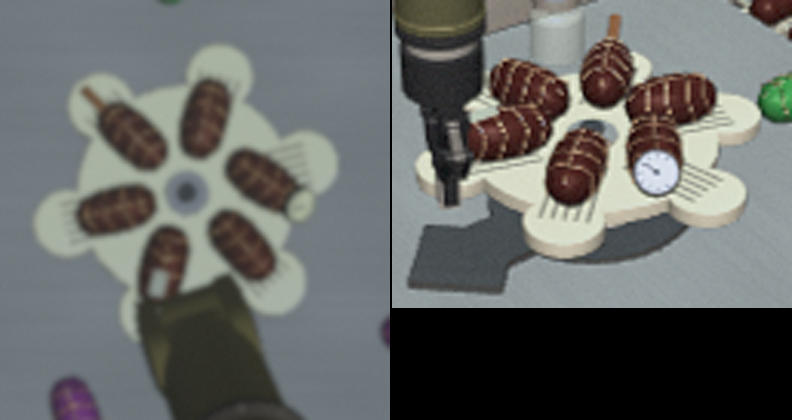

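The plate turns as intended: it has gone about 20°, with 2.8 N on the finger. The dial is now at crop (298,203) in the top view, and the piece is riding along. I'll push on to just short of the target.

Emit:
play_rows:
  steps: [0,0,0,1,0,0.3,0,0,0,0,2,0,0.5,0,0,0,0,3,-0.1,0.7,0,0,0,0,4,-0.1,0.9,0,0,0,0,5,-0.1,0.9,0,0,0,0,6.1,-0.1,1,0,0,0,0,7.1,-0.1,0.9,0,0,0,0,8.1,-0.1,0.8,0,0,0,0,9.1,-0.1,0.6,0,0,0,0,10.1,-0.1,0.4,0,0,0,0,11.1,-0.1,0.1,0,0,0,0,12.1,-0.1,-0.3,0,0,0,0,13,-0.1,-0.7,0,0,0,0,13.9,-0.1,-1.2,0,0,0,0,14.8,-0.1,-1.7,0,0,0,0,15.6,-0.2,-2.3,0,0,0,0,16.4,-0.2,-2.9,0,0,0,0,17.2,-0.2,-3.6,0,0,0,0,17.9,-0.2,-4.3,0,0,0,0,18.6,-0.2,-5,0]

```text
clock: 12.1
position: [507.6, 218.7, 62.6]
tool_rot: [0.568, -0.568, -0.419, 0.423]
force: [-2.9, -1.3, 0.5]
finger_gap: -0.3
```

Run:
```python
from h import *
s=ctrl.sense();print(s['clock'],s['position'],s['force'])
a=eyes.camera('side');t=eyes.camera('top');cv2.imwrite('pics/top7.png',t);cv2.imwrite('pics/side7.png',a)
A=cv2.resize(t[145:285,215:345],(390,420),interpolation=cv2.INTER_CUBIC)
B=cv2.resize(a[185:285,220:350],(400,308),interpolation=cv2.INTER_CUBIC)
o=np.zeros((420,792,3),np.uint8);o[:,:390]=A;o[:308,392:]=B;cv2.imwrite('pics/z7.png',o)
arc(s,168,62,90,2)
```

```text
12.1 [507.57469636 218.6646026   62.61648872] [-2.90813222 -1.269575    0.49130071]
a0 112.5 r 169.6
112.5 [-0.1  0.1 -0.1]
110.5 [ 0.2  0.1 -0.6]
108.5 [ 0.6  0.1 -1. ]
106.5 [ 0.9  0.1 -1.5]
104.5 [ 1.2  0.  -2. ]
102.5 [ 1.5  0.  -2.5]
100.5 [ 1.8  0.  -3. ]
98.5 [ 2.1  0.  -3.6]
96.5 [ 2.3  0.  -4.1]
94.5 [ 2.5  0.  -4.6]
92.5 [ 2.7  0.  -5.2]
90.5 [ 2.9  0.  -5.7]
```

View pics/z7.png

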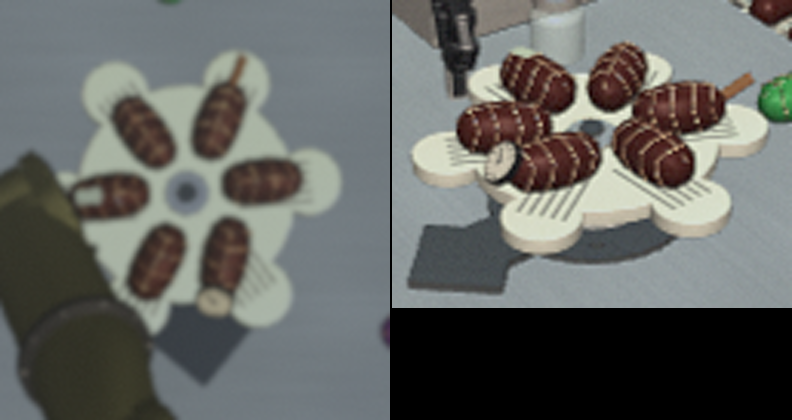

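Dial at top crop (214,302) and side crop (501,162), slightly short of the toe line. Calculating what remains.

Run:
```python
from h import *
mt=eyes.camera_model('top')
pt=[215+214/3,145+302/3];ps=[220+(501-392)/3.077,185+162/3.08]
for D in(tri(pt,ps),cast(mt,[pt],113)[0]):
    d=D[:2]-AX;print(D,np.degrees(np.arctan2(d[1],d[0]))%360,np.hypot(*d))
hub=cast(mt,[[277.3,209]],80);print(hub)
t=cv2.imread('pics/top7.png');mask,c=lobes(t,mt,130);P=cast(mt,c,78)[:,:2];r=np.hypot(*(P-AX).T)
P=P[(r>118)&(r<185)&((P[:,0]>520)|(P[:,1]<40))];print(plate(P))
```

```text
[446.72571714  29.73871805 107.10286829] 194.38629545828377 129.84591076786762
[446.42135884  30.06174694 113.        ] 194.21514058787952 130.0610463017246
[[571.95084956  60.26013417  80.        ]]
(array([572.42210291,  59.64838722]), np.float64(36.255785242122485), np.float64(3.122086067490443))
```

About 9° to go: push to 103.5°, then ease back in the pocket and lift straight out.

Emit:
play_rows:
  steps: [0,0,0,0.2,0,-0.6,0,0,0,0,0.6,0,-1,0,0,0,0,0.9,0,-1.5,0,0,0,0,1.2,0,-2,0,0,0,0,1.4,0,-2.3,0,0,0,0,1.4,0,-2.3,0,0,0,0,1.1,0,-1.7,0,0,0,0,0.7,0,-1,0,0,0,0,0.7,0,-1,0,0,0,0,0.7,-3,-1,0,0,0,0,0.7,-6,-1,0,0,0,0,0.7,-10,-1,0,0,0,0,0.7,-14,-1,0,0,0,0,0.7,-18,-1,0,0,0,0,4.7,-18,1,0,0,0,0,8.7,-18,3,0,0,0,0,12.7,-18,5,0,0,0,0,16.7,-18,7,0,0,0,0,20,-18,9,0,0,0,0,20,-18,9,0]

```text
clock: 14.2
position: [477.1, 444.1, 241.8]
tool_rot: [0.568, -0.565, -0.422, 0.425]
force: [-0.3, 0.3, 0.8]
finger_gap: -0.3
```

Run:
```python
from h import *
s=ctrl.sense();print(s['clock'],s['position'],s['force'])
a=eyes.camera('side');t=eyes.camera('top');cv2.imwrite('pics/top8.png',t);cv2.imwrite('pics/side8.png',a)
A=cv2.resize(t[145:285,215:345],(390,420),interpolation=cv2.INTER_CUBIC)
B=cv2.resize(a[185:285,220:350],(400,308),interpolation=cv2.INTER_CUBIC)
o=np.zeros((420,792,3),np.uint8);o[:,:390]=A;o[:308,392:]=B;cv2.imwrite('pics/z8.png',o)
mt=eyes.camera_model('top')
mask,c=lobes(t,mt,130);P=cast(mt,c,78)[:,:2];r=np.hypot(*(P-AX).T)
P=P[(r>118)&(r<185)];print(plate(P))
```

```text
14.2 [477.11956905 444.13715357 241.7893165 ] [-0.34632425  0.27720522  0.84601249]
(array([572.49305077,  60.52792524]), np.float64(26.254989692673025), np.float64(3.6021394261438218))
```

View pics/z8.png

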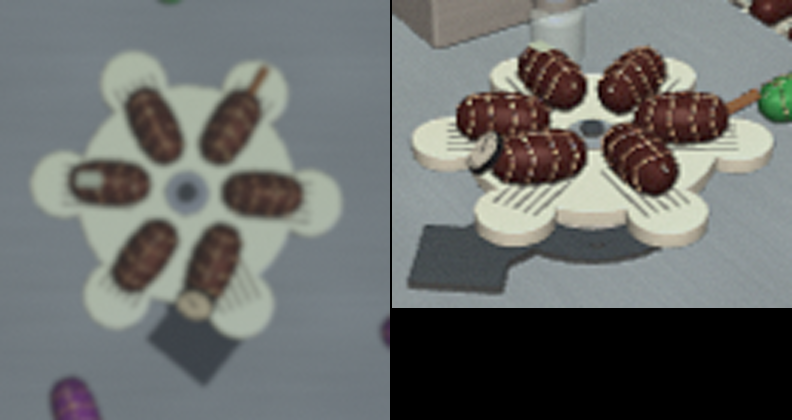

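Run:
```python
from h import *
mt=eyes.camera_model('top')
pt=[215+194/3,145+305/3];ps=[220+(486-392)/3.077,185+155/3.08]
tip=np.array([349.7,40.8])
for ax in(np.array([572.5,62.]),np.array([572.3,60.5])):
    f=(tip-ax)/np.linalg.norm(tip-ax)
    for D in(tri(pt,ps),cast(mt,[pt],113)[0]):
        d=D[:2]-ax;print(D.round(1),'along toe',(d@f).round(1),'sideways',(f[0]*d[1]-f[1]*d[0]).round(1))
im=cv2.imread('pics/top8.png');h=cv2.cvtColor(im,cv2.COLOR_BGR2HSV)
k=((h[...,2]<120)&((h[...,0]<20)|(h[...,0]>165))&(h[...,1]>50)).astype(np.uint8)
n,l,st,ce=cv2.connectedComponentsWithStats(k)
for i in range(1,n):
    if st[i,4]>150 and 230<ce[i,0]<330 and 160<ce[i,1]<260:
        w=cast(mt,[ce[i]],102)[0,:2]-AX;print(ce[i].round(1),'r',np.hypot(*w).round(1),'ang',(np.degrees(np.arctan2(w[1],w[0]))%360).round(1))
```

```text
[443.4  51.8 103.9] along toe 129.5 sideways -2.1
[442.9  52.2 113. ] along toe 129.9 sideways -2.5
[443.4  51.8 103.9] along toe 129.2 sideways -2.7
[442.9  52.2 113. ] along toe 129.6 sideways -3.1
[292.4 185.9] r 92.2 ang 325.8
[266.5 186.7] r 81.2 ang 26.3
[253.7 206.1] r 78.5 ang 85.3
[302.5 209.4] r 86.4 ang 267.9
[263.1 229.9] r 86.8 ang 148.2
[286.5 231.7] r 85.4 ang 202.4
```

The dial is 129 mm out along the toe line and about 3 mm off it sideways. All the pieces sit within about 10 mm of their places, and the arm is clear. Handing in.

```bash
python3 -c "
from cell import sign_off
print(sign_off())"
```

```text
the job is handed in; nothing more can be done
None
```

The dial now stands over the toe, but I touched the probed piece on the way, so the attempt may well be judged failed under the "cured piece touched above 1 N" rule.

**What went wrong:** I took the fingertips to be 17 mm ahead of the TCP. With the fingers shut they turned out to be at about TCP height. On the first sweep the finger therefore passed over the lobe without pushing it, caught the thermometer or piece, and swung the piece clockwise on the plate. I don't know how hard the contact was, because force was only read at the end of each move.

**What I did next:** I backed off, remeasured, and lowered the finger to the right height in a pocket away from the dial. I then turned the plate clockwise by about 97° in three gentle pushes, touching only the plate. The finger force was about 3 N at the two readings I took while pushing. I lifted clear, moved aside and handed in at about 14 s.

**Last checks, from the top and side views:**
- **Dial position:** its centre is about 129 mm from the axis along the toe line and 2–3 mm off it sideways, against a 20 mm limit.
- **Dial direction:** because the piece is still yawed, its lobe sits about 20° off the toe line, so the dial is over the toe but not facing squarely forward.
- **Pieces:** all six lie on the plate; the probed piece's centre is about 8–10 mm off its place, and the others did not visibly shift.
- **Arm:** clear of everything, with the gripper well above and beyond the plate.
- **Plate at rest:** not measured. The task says it stops when let go, and I took one view after letting go.
- **Disagreement:** two-view triangulation put the dial's height at 104–110 mm rather than the stated 113 mm. The sideways result was the same either way.

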